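# Take the coffee jug out of the machine and hold it ready to pour

### The job

Get the coffee jug ready to pour: take it by its handle, draw it out forwards from under the coffee maker's brewing head, low and upright and without knocking the head, then lift it over to the grey mug. Finish while still holding it: the jug level and still in the air, its pouring lip (opposite the handle) over the mug's mouth and its underside a few centimetres above the rim, touching nothing. Do not shift the mug or the other things that stand about.

Things in the scene. Friction and masses are not known exactly. Their poses are not given: they have to be found in the camera images.
- glass_jug: glass coffee jug, black lid and handle, 175 x 124 x 114 mm, 0.25 kg. Origin on its underside; z up, handle to -x, pouring lip to +x. Round body (radius 60 mm) centred at x = +25; lid x -20 to +70, top z = 114. The handle, an upright bow 20 mm thick (y -10 to +10), reaches from x = -87 to the body wall at x = -35, top at z = 103 mm
- jug_handle (a point): point in the jug's handle where it can be pinched across its 20 mm thickness (jug's y), 62 mm behind the jug's origin (towards -x) and 78 mm above its underside; 25 mm below the handle's top
- jug_spout (a point): pouring lip of the jug, on the side opposite the handle, at jug x = +82 mm, z = 94 mm
- coffee_maker: grey filter coffee maker, fixed, 176 mm wide, on a wooden board 232 x 204 mm, top at z = 16. Origin under the board's centre; open front to -x. Base x -105 to +110 mm; warming plate (top z = 46) centred at x = -20; column from x = +50 back. The jug stands on the plate, its origin about 46 mm in front of this one, handle to the front
- brew_head: overhanging grey brewing head of the coffee maker, over the rear part of the jug. Origin on its underside, 184 mm above the hob, straight above the coffee maker's origin, same axes. Spans x -30 to +110, y -83 to +83 mm, 95 mm high; a 5 mm drip cone hangs below it: 19 mm are free above the standing jug's lid
- mug: plain grey mug, 78 mm wide, 97 mm high, 110 mm with its handle. Origin on its underside in the middle of the bounding box; the handle points to its -y and the cup's axis lies 15.5 mm to its +y
- mug_mouth (a point): centre of the mug's rim, 97 mm above the hob; the mouth is about 70 mm wide inside
- sugar: jar with a black lid, 72 mm wide, 100 mm high; origin under its centre
- salt: salt shaker, 44 mm wide, 90 mm high; origin under its centre
- spoon: teaspoon lying flat, 132 mm long along its x, 9 mm high; origin under its centre
- matches: matchbox, 36 x 54 x 17 mm; origin under its centre
- pepper: dark wooden pepper mill, 58 mm wide, 150 mm high; origin under its centre
Things that resemble listed ones, but are neither listed nor needed, are in the scene too. What is shaped like the sugar but purple is not meant.

How it is judged:
By the outcome, as a careful person would: the job done as asked, in the order asked, and still so for the second after the job is handed in, while the arm keeps its last pose, push and grip.
It also fails if it takes over 48 s, if anything falls off the work surface, if the arm or the gripper's body presses on something with over 40 N, if the wrist force passes 120 N, or if a joint passes its speed limit or range.

### The arm

A 6-joint arm with a two-finger parallel gripper is mounted at the origin on a cart in front of the work surface, level with it; the furniture and walls round the work are solid. World frame = base frame: x ahead of the robot, y to its left, z up, the work surface at z = 0. Lengths are in mm, angles in rad, forces in N, time in s.
With the tool pointing down it reaches from about 350 to 775 mm from the base axis. Payload 5.5 kg.
Tool frame: the origin (TCP) lies on the front face of the gripper's body, between the roots of the fingers; the fingertips stand 73 mm ahead of it and the grasp point (between the pads) lies 54 mm ahead of it (manip.tips_ahead is the distance from the TCP to the fingertips, in mm); z points along the fingers, y is the line along which they close (so a half turn about z gives the same grasp; the last joint's range is limited). The gripper opens to 85 mm and grips with 20 to 120 N. Pads are 22 mm wide; open, the fingers measure 114 mm over their backs; the gripper's body (76 mm by 85 mm) begins 54 mm behind the grasp point. The pads swing forward as they close: fully open they stand 13 mm farther back than shut.
Start: joints at [1.158, 0.313, 0.046, 1.304, 0, 1.431], TCP at [154.943, 553.766, 303.923] pointing down, gripper open.
Joint ranges: [-2.76, 2.76], [-0.86, 1.69], [-1.03, 1.26], [-2.2, 2.34], [-1.47, 1.5], [-3.14, 3.14]. Speed limits (rad/s): [2.57, 2.57, 3.14, 3.14, 3.14, 3.14].

### API

Orientations are given as a unit quaternion [x, y, z, w].
In Python, from station import manip gives the robot as it stands.
- The arm moves only by the tool carry_out, never from a script. Its argument "motion" is one flat list of numbers, 5 for each row, row after row: the closure, from 0 (fully open) to 1 (shut), then the shift along the tool's x, y, z in m, then the turn about the tool's z in degrees. In form: [fingers, tx, ty, tz, twist, fingers, tx, ty, tz, twist, ...]. A call has 1 to 8 rows; each row shifts and turns the commanded pose from where the row before left it, along the tool's axes as they then stand; what a row does not reach is not made up. A row lasts 1/10 s, in which the tool goes at most 50 mm and 8.59 degrees, less where a joint would pass 70% of its speed; a pose out of reach is approached as far as the arm can. A call with a gripper value outside its range is refused whole. The fingers move at their own pace and stop on an object; "force" is the grip in N (left out, the last holds). Time passes only in rows, so rows that do not move let the fingers close. It gives the time, the measured TCP pose, the force, the opening and the grip force at its end, in the units of the state.
- manip.state(): the state, without advancing time (a new reading comes with each control period).
- manip.get_image(name): name is "side" or "top" or "wrist"; returns the picture (480x640x3 uint8, red, green, blue); there is no depth.
- manip.camera_info(name): a dict with "vertical_fov" (degrees; the focal length in pixels is half the picture's height over the tangent of half this angle, whatever the lens; pixels are square), "cx", "cy" (the principal point, pixels), "R" (3x3) and "t" (3): a world point X has camera coordinates R X + t; the wrist camera has in their place "T_tool_cam" (4x4, takes a point from camera to tool coordinates, whose origin is the TCP and whose axes are the flange's). Camera axes: x right, y down, z forward; pixel columns grow to the right and rows downward; lengths in mm; the calibration is good to about 2 mm. A picture is of the moment at which its call begins: read the wrist's pose just before it. camera_info takes no time and is no camera call.
- manip.sign_off(): hands the job in; it is judged then, once.
The state is a dict: "time": time; "joint_positions": joint angles; "joint_velocities": joint speeds; "joint_efforts": joint torques, N m; "tcp_pos": TCP position; "tool_rot": TCP orientation; "ft_force": force on the tool from outside, world axes, zero at the start; "moment": the same for the moment, N m; "opening": opening from 0.0 (shut) to 1.0 (fully open); "grasp_force": force on a finger pad.
Only numpy, scipy, OpenCV 4.12 (cv2) and the standard library are available. Lean on these libraries where they do the work, as an engineer would, in place of code of your own. Each camera call takes 0.05 s, during which the arm holds its last target. There are 200 camera calls.

## Working session

There is one attempt and no reset: what is moved stays moved. The work goes in short steps, Python scripts to look and compute and a tool call to move; the robot and the scene stay as the last step left them, time stands still between calls to the robot, and variables do not carry over. Pictures are saved under pics/ and viewed, at most 10 in all, crops included, and the job is handed in when it is done.

Besides the shell and the picture viewer there is one more tool, called as name(argument=value, ...), one argument or row to a line, values as JSON. carry_out: Moves the arm, as the interface text tells. Its arguments: {"type":"object","properties":{"motion":{"type":"array"},"force":{"type":"number"}},"required":["motion"]}

```bash
mkdir -p pics
python3 - <<'E'
from station import manip
import cv2, numpy as np
for n in ("top","side"):
    im=manip.get_image(n); cv2.imwrite(f"pics/{n}0.png",im[:,:,::-1])
    c=manip.camera_info(n); np.set_printoptions(precision=4,suppress=True)
    print(n,c)
s=manip.state(); print(s)
print(manip.camera_info("wrist"))
E
ls
```

```text
top {'vertical_fov': 48.53472514289484, 'cx': 321.6269859203879, 'cy': 241.31438602144652, 'R': array([[ 0.3424, -0.9396,  0.0022],
       [-0.8477, -0.3099, -0.4305],
       [ 0.4051,  0.1455, -0.9026]]), 't': array([-339.2435,  545.5534,  867.0486])}
side {'vertical_fov': 49.94232236846292, 'cx': 315.4419630314766, 'cy': 245.72086562004756, 'R': array([[-0.82  , -0.5721, -0.0162],
       [-0.3964,  0.5882, -0.7049],
       [ 0.4128, -0.5716, -0.7091]]), 't': array([436.6217, 417.6147, 767.0797])}
{'time': 0.1, 'joint_positions': array([ 1.1584,  0.3139,  0.0451,  1.3036, -0.    ,  1.4312]), 'joint_velocities': array([ 0.0016, -0.0022,  0.0022,  0.0023, -0.0008,  0.0003]), 'joint_efforts': array([  0.0044, -48.1723,  29.9244,   0.0127,  -0.0001,  -0.    ]), 'tcp_pos': array([154.7851, 553.4245, 303.0948]), 'tool_rot': array([ 0.136 ,  0.9907, -0.0008, -0.0002]), 'ft_force': array([-0.3536, -0.9755, -0.1316]), 'moment': array([-0.028 , -0.0308,  0.0146]), 'grasp_force': 0.0, 'opening': 1.00520635872269}
{'vertical_fov': 66.94013970062831, 'cx': 318.596840971887, 'cy': 242.81669983351037, 'T_tool_cam': array([[  0.0003,  -0.949 ,  -0.3152,  82.0209],
       [  1.    ,   0.0006,  -0.0007,   0.3724],
       [  0.0008,  -0.3152,   0.949 , -69.989 ],
       [  0.    ,   0.    ,   0.    ,   1.    ]])}
pics
```

View pics/top0.png

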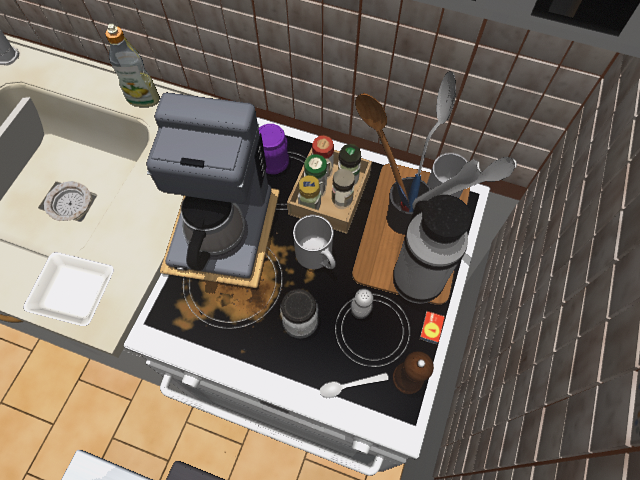

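View pics/side0.png

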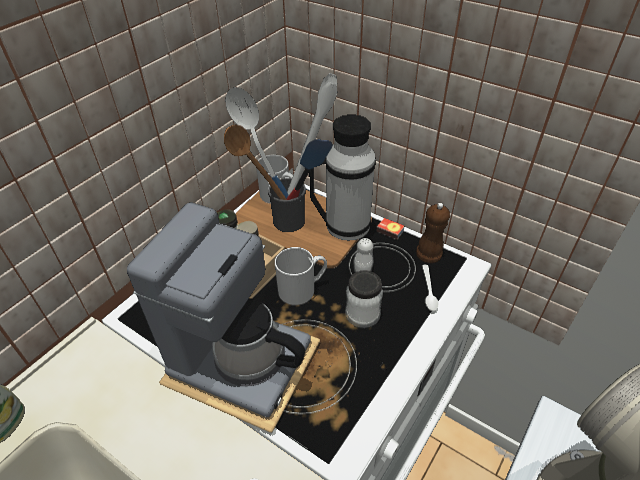

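The top picture shows the jug in the coffee maker, with its lid at about (207,210) and its handle at (200,245). The grey mug is at (313,242), the sugar at (299,312) and the salt at (362,303). The spoon is at (355,385) and the pepper at (413,372). The side picture agrees: jug handle (292,348), mug (295,275).

Things that could be mistaken:
- **Jug:** the steel flask at top (430,250). I choose the glass jug at (207,225), which stands under the head.
- **Mug:** the cup at (450,172) by the utensils. I choose the free-standing grey mug at (313,242).

Next come close crops.

Run:
```python
import cv2
a=cv2.imread("pics/top0.png")[180:330,145:345]; b=cv2.imread("pics/side0.png")[230:430,150:410]
cv2.imwrite("pics/tc.png",cv2.resize(a,None,fx=4,fy=4,interpolation=cv2.INTER_CUBIC))
cv2.imwrite("pics/sc.png",cv2.resize(b,None,fx=3,fy=3,interpolation=cv2.INTER_CUBIC))
```

```text
(no output)
```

View pics/tc.png

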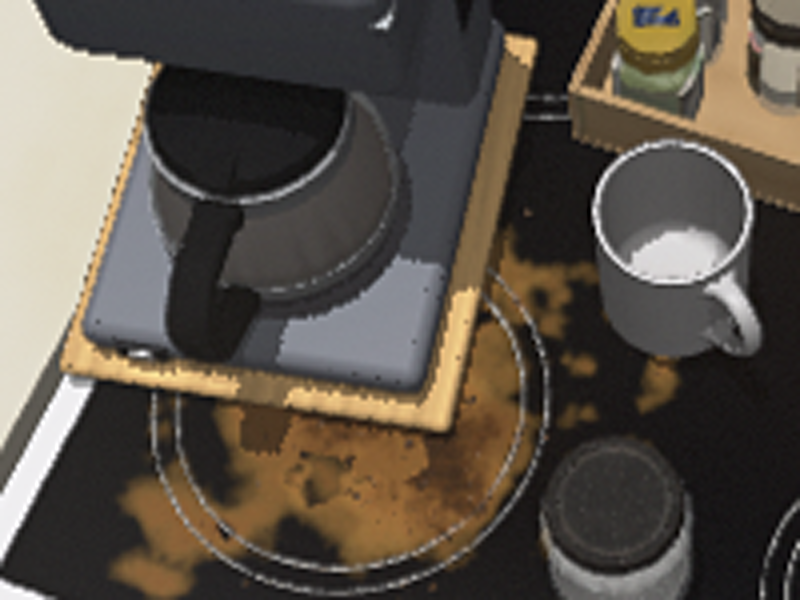

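View pics/sc.png

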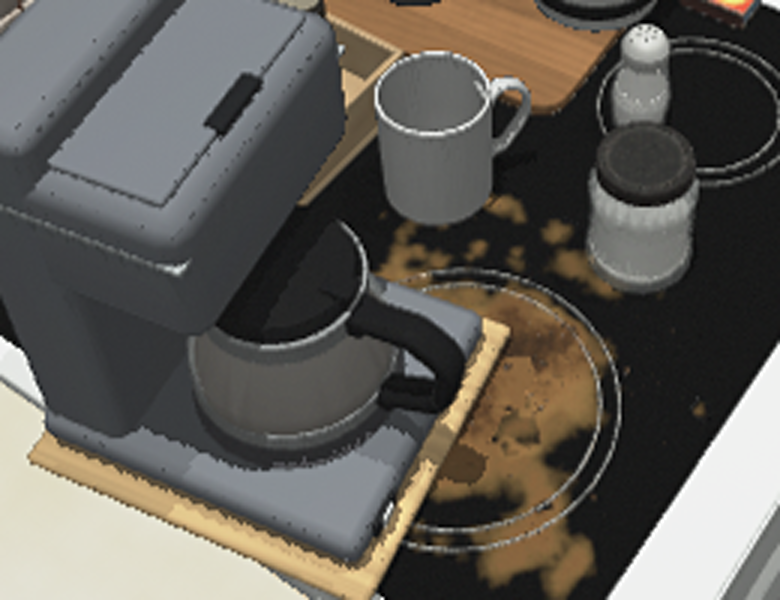

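The top crop confirms the jug under the head, with its handle running from crop (215,205) to (205,350). The board's front corners are near (65,360) and (450,425), and the mug rim's centre is near (672,212). In the side crop the handle reaches (465,365), the mug rim's centre is (435,94), and the board's front corners are (370,595) and (508,328).

```bash
cat > h.py <<'E'
import numpy as np, cv2
from station import manip
from scipy.optimize import least_squares
C={n:manip.camera_info(n) for n in("top","side")}
def K(c): 
    f=240/np.tan(np.radians(c["vertical_fov"]/2)); return np.array([[f,0,c["cx"]],[0,f,c["cy"]],[0,0,1]])
def proj(n,X):
    c=C[n]; p=(K(c)@(c["R"]@np.atleast_2d(X).T+c["t"][:,None])); return (p[:2]/p[2]).T
def onz(n,uv,z):
    c=C[n]; d=c["R"].T@np.linalg.inv(K(c))@np.array([*uv,1]); o=-c["R"].T@c["t"]; return o+d*(z-o[2])/d[2]
def tri(obs):
    return least_squares(lambda X:np.concatenate([proj(n,X)[0]-uv for n,uv in obs]),[500,0,80.])
def place(p,L): # p=x,y,yaw
    c,s=np.cos(p[2]),np.sin(p[2]); L=np.atleast_2d(L).astype(float); return np.c_[p[0]+c*L[:,0]-s*L[:,1],p[1]+s*L[:,0]+c*L[:,1],L[:,2]]
tc=lambda x,y:np.array([145+x/4,180+y/4]); sc=lambda x,y:np.array([150+x/3,230+y/3])
E
cat > m.py <<'E'
from h import *
np.set_printoptions(precision=1,suppress=True)
print("mug",onz("top",tc(672,212),97),onz("side",sc(435,94),97)); r=tri([("top",tc(672,212)),("side",sc(435,94))]);print(r.x,r.fun)
print("sugar",onz("top",tc(620,503),100),onz("side",sc(646,165),100))
print("salt",onz("top",(364,294),90),onz("side",(365,243),85))
for q in (tc(65,358),tc(450,424),tc(535,40)): print("bt",onz("top",q,14))
for q in (sc(372,592),sc(508,328),sc(30,455)): print("bs",onz("side",q,14))
obs=[("top",(-116,102,14),tc(62,362)),("top",(-116,-102,14),tc(450,425)),("top",(116,-102,16),tc(535,40)),
 ("side",(-116,102,14),sc(372,592)),("side",(-116,-102,14),sc(508,328)),("side",(116,102,14),sc(30,455))]
r=least_squares(lambda p:np.concatenate([proj(n,place(p,L))[0]-uv for n,L,uv in obs]),[500,150,0.])
p=r.x; print("cm",p, np.degrees(p[2])); print(r.fun)
j=np.r_[place(p,[-46,0,0])[0,:2],p[2]]; print("jug guess",j,place(j,[-62,0,124]))
a=np.linspace(0,2*np.pi,60)
for n,sl,f in(("top",(145,180),4),("side",(150,230),3)):
    im=cv2.imread(f"pics/{'tc' if n=='top' else 'sc'}.png")
    def draw(pose,L,col):
        q=((proj(n,place(pose,L))-sl)*f).astype(int); cv2.polylines(im,[q.reshape(-1,1,2)],False,col,1)
    circ=lambda cx,r,z:np.c_[cx+r*np.cos(a),r*np.sin(a),0*a+z]
    draw(j,circ(25,45,160),(0,255,0)); draw(j,circ(25,60,46),(0,255,255))
    for y in(-10,10): draw(j,[[-35,y,149],[-87,y,149],[-87,y,90]],(0,0,255))
    draw(p,[[-116,102,16],[-116,-102,16],[116,-102,16],[116,102,16],[-116,102,16]],(255,0,255))
    draw(p,[[-30,83,184],[-30,-83,184],[110,-83,184]],(255,255,0))
    cv2.imwrite(f"pics/o_{n}.png",im)
t=cv2.imread("pics/o_top.png")[:470,:560]; s=cv2.imread("pics/o_side.png")[130:,:560]
E
python3 m.py
python3 - <<'E'
import cv2,numpy as np
t=cv2.imread("pics/o_top.png")[:450,:560]; s=cv2.imread("pics/o_side.png")[150:,:560]
cv2.imwrite("pics/o.png",cv2.resize(np.hstack([t,s]),None,fx=.71,fy=.71))
E
```

```text
mug [ 651.8 -105.6   97. ] [ 651.3 -102.    97. ]
[ 653.6 -104.8   93.1] [-0.  0. -0. -0.]
sugar [ 504.9 -135.3  100. ] [ 502.6 -125.1  100. ]
salt [ 569.6 -236.5   90. ] [ 568.4 -234.7   85. ]
bt [506.2 171.1  14. ]
bt [540.4 -27.   14. ]
bt [762.8  16.9  14. ]
bs [501.7 165.9  14. ]
bs [539.2 -23.2  14. ]
bs [725.8 214.8  14. ]
cm [633.7  93.1   0.2] 11.102017688268077
[-0.5  1.6  0.9  0.5  1.3 -1.9 -1.1  2.9  1.7 -2.3 -1.1 -0.3]
jug guess [588.5  84.3   0.2] [[527.7  72.4 124. ]]
```

View pics/o.png

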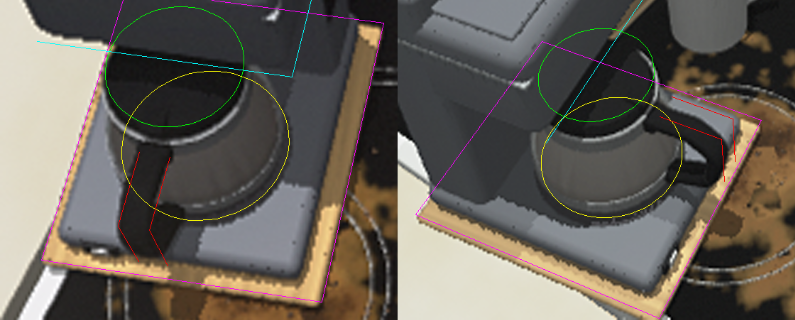

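The overlay matches the board outline and the handle to within a few mm. The estimates are coffee maker at (634,93) with yaw 11°, jug handle near (528,72,124), and mug mouth at (652,-104,97). I'll move above the handle and look again with the wrist camera.

carry_out(
  motion=[0,-0.02,-0.015,0,0,0,-0.03,-0.022,0,0,0,-0.032,-0.024,0,0,0,-0.032,-0.024,0,0,0,-0.032,-0.024,0,0,0,-0.032,-0.024,0,0,0,-0.032,-0.024,0,0,0,-0.032,-0.024,0,0],
)

```text
time: 0.9
tcp_pos: [339.7, 312.8, 303.6]
tool_rot: [0.136, 0.991, -0.0, -0.0]
ft_force: [-0.5, 0.6, 0.0]
opening: 0.997
grasp_force: 0.0
```

carry_out(
  motion=[0,-0.032,-0.024,0,0,0,-0.032,-0.024,0,0,0,-0.032,-0.024,0,0,0,-0.032,-0.024,0,0,0,-0.032,-0.024,0,0,0,-0.032,-0.024,0,0,0,-0.03,-0.022,0,0,0,-0.025,-0.016,0,0],
)

```text
time: 1.7
tcp_pos: [528.9, 70.5, 303.4]
tool_rot: [0.137, 0.991, -0.0, -0.0]
ft_force: [0.3, 0.2, 0.8]
opening: 1.0
grasp_force: 0.0
```

carry_out(
  motion=[0,0,0,0,-6.7,0,0,0,0,-6.7,0,0,0,0,-6.7,0,0,0,0,-6.6,0,0,0,0,0,0,0,0,0,0],
)

```text
time: 2.3
tcp_pos: [527.9, 72.5, 303.6]
tool_rot: [-0.095, 0.995, 0.0, -0.0]
ft_force: [-0.0, 0.3, -0.9]
opening: 0.999
grasp_force: 0.0
```

```bash
cat >> h.py <<'E'
from scipy.spatial.transform import Rotation as Rn
def addwrist(s):
    c=manip.camera_info("wrist"); T=np.eye(4); T[:3,:3]=Rn.from_quat(s["tool_rot"]).as_matrix(); T[:3,3]=s["tcp_pos"]
    M=np.linalg.inv(T@c["T_tool_cam"]); C["wrist"]=dict(c,R=M[:3,:3],t=M[:3,3])
E
cat > look.py <<'E'
from h import *
import json,sys
s=manip.state(); im=manip.get_image("wrist")[:,:,::-1].copy(); cv2.imwrite("pics/w1.png",im)
json.dump({k:np.array(s[k]).tolist() for k in("tcp_pos","tool_rot")},open("w1.json","w")); addwrist(s)
print(s["time"],s["tcp_pos"],s["tool_rot"],s["joint_positions"],s["ft_force"])
j=(588.5,84.3,np.radians(11.1)); n="wrist"; a=np.linspace(0,2*np.pi,60)
for L,col in([[[-35,-10,149],[-87,-10,149],[-87,10,149],[-35,10,149]],(0,0,255)],[np.c_[25+45*np.cos(a),45*np.sin(a),0*a+160],(0,255,0)],[[[-46-70,102-0,16]],(255,0,255)]):
    cv2.polylines(im,[proj(n,place(j,L)).astype(int).reshape(-1,1,2)],False,col,1)
p=(633.7,93.1,np.radians(11.1)); 
cv2.polylines(im,[proj(n,place(p,[[-116,102,16],[-116,-102,16]])).astype(int).reshape(-1,1,2)],False,(255,0,255),1)
cv2.imwrite("pics/w1o.png",im)
E
python3 look.py
```

```text
2.3 [527.90907841  72.47543019 303.61339718] [-9.51459612e-02  9.95463290e-01  8.26040379e-05 -2.80084474e-04] [-1.43124661e-02  2.31763272e-01 -6.38831399e-02  1.27572479e+00
  1.02943654e-04 -2.04892713e-01] [-2.39590182e-04  2.61096423e-01 -8.74161916e-01]
```

View pics/w1o.png

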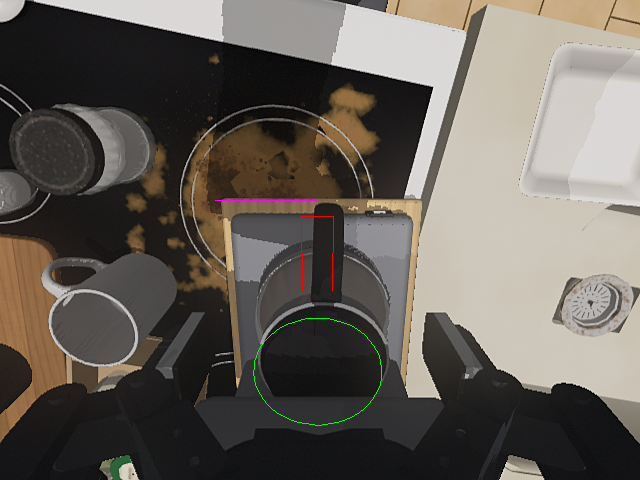

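The wrist view shows the handle centred at column 328, rows 205–295, against a predicted 317. The lid's front edge is at row 308, predicted 318. So the jug sits about 6.5 mm nearer the robot and 6.5 mm further to +y, and is turned about 2° less. I'll correct for that and go down.

carry_out(
  motion=[0,0.0065,0.0065,0,1.8,0,0,0,0.02,0,0,0,0,0.022,0,0,0,0,0.022,0,0,0,0,0.022,0,0,0,0,0.02,0,0,0,0,0.012,0,0,0,0,0.0075,0],
)

```text
time: 3.15
tcp_pos: [520.0, 77.6, 177.4]
tool_rot: [-0.08, 0.997, 0.0, -0.001]
ft_force: [0.2, -0.2, -0.1]
opening: 1.0
grasp_force: 0.0
```

carry_out(
  motion=[0,0,0,0,0,0,0,0,0,0],
)

```text
time: 3.35
tcp_pos: [520.9, 77.6, 179.1]
tool_rot: [-0.081, 0.997, -0.0, 0.001]
ft_force: [0.3, 0.2, -0.4]
opening: 1.003
grasp_force: 0.0
```

```bash
sed -i 's/w1/w2/g; s/^j=.*; n=/n=/; s/^n="wrist"/j=(588.5-7.6+(0.98-.987)*0,84.3+5.1,np.radians(9.2)); j=(520.1+62*np.cos(j[2]),77.5+62*np.sin(j[2]),j[2]); n="wrist"/; s/j=(588.5,84.3,np.radians(11.1));/yy=np.radians(9.1); j=(520.1+62*np.cos(yy),77.5+62*np.sin(yy),yy);/' look.py && python3 look.py
python3 - <<'E'
import cv2
from station import manip
t=cv2.imread("pics/w2o.png"); s=manip.get_image("side")[250:430,150:410,::-1]
import numpy as np
a=cv2.resize(t,(400,300)); b=cv2.resize(s,(400,300))
cv2.imwrite("pics/w2c.png",cv2.resize(np.hstack([a,b]),None,fx=1,fy=1))
E
```

```text
3.35 [520.87684325  77.59628423 179.05061769] [-8.06729450e-02  9.96740499e-01 -1.00629071e-05  5.03067811e-04] [-4.64511251e-03  2.92271694e-01 -3.00238939e-01  9.77281508e-01
  6.57729550e-05 -1.66166514e-01] [ 0.31795015  0.21858521 -0.36769927]
```

View pics/w2c.png

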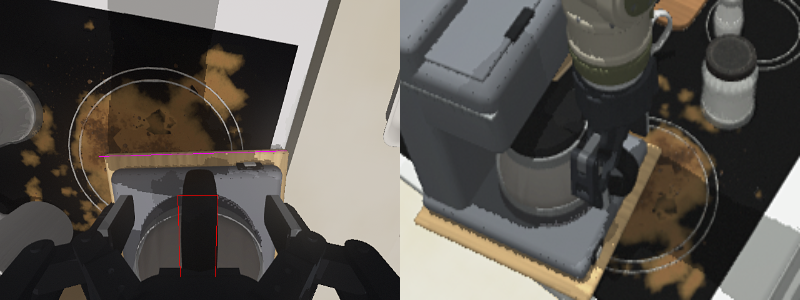

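The handle lies centred between the open fingers: columns 183–216 in the left half, predicted 179–217. Before closing, I'll check the jug's fore-aft position from the glass rim ring in all three views.

Run:
```python
from h import *
import json
w=json.load(open("w1.json")); addwrist(w)
a=np.linspace(0,2*np.pi,721)
obs=[("top",0,-1,tc(145,120)),("top",0,1,tc(352,100)),("top",1,1,tc(243,202)),("side",1,1,sc(268,348)),("side",0,1,sc(368,262)),
("wrist",1,-1,(320,301)),("wrist",0,-1,(256,350)),("wrist",0,1,(389,350))]
def f(p):
    X=np.c_[p[0]+p[3]*np.cos(a),p[1]+p[3]*np.sin(a),0*a+p[2]]; o=[]
    for n,ax,sg,uv in obs:
        q=proj(n,X)[:,ax]; o.append((q*sg).max()*sg-uv[ax])
    return o
r=least_squares(f,[608,94,150,46.]); print(r.x,r.fun)
y=np.radians(9.2); print("handle from ring",r.x[:2]-87*np.array([np.cos(y),np.sin(y)]))
```

```text
[612.69558074  92.25351525 144.04651931  49.3732108 ] [-1.17043714 -0.02184634 -0.01171119  0.5573789   0.1785735   0.26294376
 -0.06126758 -0.56298852]
handle from ring [526.81472568  78.34385192]
```

The ring fit is good, with residuals under 1.2 px, and puts the handle point 6 mm farther in. I'll shift and close.

carry_out(
  motion=[0,-0.006,0.0005,0,0,0,0,0,0,0,1,0,0,0,0,1,0,0,0,0,1,0,0,0,0,1,0,0,0,0,1,0,0,0,0,1,0,0,0,0],
  force=90,
)

```text
time: 4.25
tcp_pos: [526.3, 78.9, 178.5]
tool_rot: [-0.081, 0.997, -0.0, 0.0]
ft_force: [0.1, -0.3, 1.4]
opening: 0.23
grasp_force: 87.8
```

carry_out(
  motion=[1,0,0,0,0,1,0,0,0,0,1,0,0,0,0,1,0,0,0,0],
)

```text
time: 4.65
tcp_pos: [526.3, 78.9, 178.5]
tool_rot: [-0.081, 0.997, -0.0, 0.0]
ft_force: [-1.1, -1.1, 2.3]
opening: 0.23
grasp_force: 88.0
```

The fingers stopped at about 20 mm, so the handle is held. I'll lift 6 mm, then draw it out forwards.

carry_out(
  motion=[1,0,0,-0.002,0,1,0,0,-0.002,0,1,0,0,-0.002,0,1,0,0,0,0,1,0,0,0,0],
)

```text
time: 5.15
tcp_pos: [526.3, 79.1, 184.3]
tool_rot: [-0.081, 0.997, 0.0, -0.0]
ft_force: [0.5, 0.2, -2.7]
opening: 0.226
grasp_force: 87.7
```

carry_out(
  motion=[1,0.004,0,0,0,1,0.008,0,0,0,1,0.01,0,0,0,1,0.01,0,0,0,1,0.01,0,0,0,1,0.01,0,0,0,1,0.01,0,0,0,1,0.01,0,0,0],
)

```text
time: 5.95
tcp_pos: [454.3, 67.3, 184.5]
tool_rot: [-0.081, 0.997, 0.0, 0.0]
ft_force: [0.3, -0.4, -3.1]
opening: 0.229
grasp_force: 87.7
```

carry_out(
  motion=[1,0.01,0,0,0,1,0.01,0,0,0,1,0.01,0,0,0,1,0.008,0,0,0,1,0.006,0,0,0,1,0.004,0,0,0,1,0,0,0,0,1,0,0,0,0],
)

```text
time: 6.75
tcp_pos: [408.2, 59.7, 184.5]
tool_rot: [-0.081, 0.997, 0.0, 0.0]
ft_force: [0.7, -0.4, -2.0]
opening: 0.23
grasp_force: 87.7
```

Run:
```python
from h import *
s=manip.get_image("side")[:,:,::-1]; t=manip.get_image("top")[:,:,::-1]
cv2.imwrite("pics/d.png",np.hstack([cv2.resize(t[150:420,120:400],(400,386)),cv2.resize(s[200:470,150:430],(400,386))]))
print(manip.state())
```

```text
{'time': 6.85, 'joint_positions': array([-4.99425135e-02,  8.02735722e-02, -5.52868449e-01,  9.37146282e-01,
        1.11000720e-04, -2.11792672e-01]), 'joint_velocities': array([-0.00022868,  0.00269921, -0.00099373,  0.00200286,  0.00013305,
        0.0015232 ]), 'joint_efforts': array([ 1.02650571e-03, -3.22799778e+01,  2.72714013e+01, -1.39570883e-01,
        2.89506256e-02, -4.67000177e-05]), 'tcp_pos': array([408.27944728,  59.7176975 , 184.46032436]), 'tool_rot': array([-8.08367914e-02,  9.96727318e-01,  2.18786826e-05,  2.59082136e-04]), 'ft_force': array([ 0.37391684,  0.66412477, -1.77891954]), 'moment': array([-0.0609526 ,  0.11491635,  0.04412407]), 'grasp_force': 87.74703856106498, 'opening': 0.22984880856028087}
```

View pics/d.png

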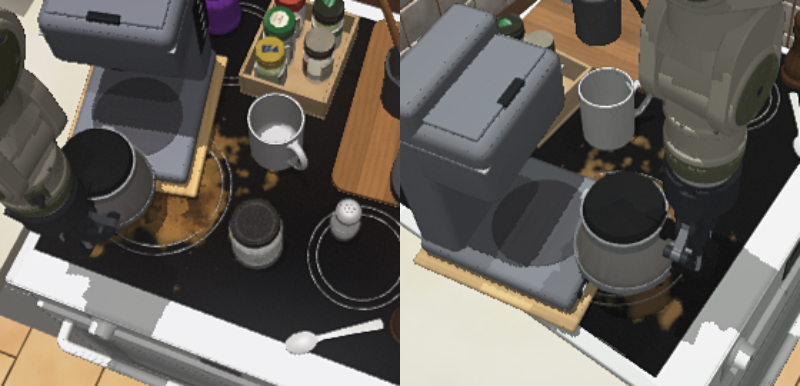

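The jug is clear of the head and upright, with its lid at left-panel (97,160). Mug, sugar and salt stand untouched. Next is the lift of 80 mm, then the move sideways.

carry_out(
  motion=[1,0,0,-0.005,0,1,0,0,-0.01,0,1,0,0,-0.012,0,1,0,0,-0.014,0,1,0,0,-0.014,0,1,0,0,-0.012,0,1,0,0,-0.009,0,1,0,0,-0.004,0],
)

```text
time: 7.65
tcp_pos: [408.4, 59.7, 265.8]
tool_rot: [-0.081, 0.997, -0.0, 0.001]
ft_force: [-0.6, -0.5, -2.2]
opening: 0.231
grasp_force: 87.8
```

carry_out(
  motion=[1,0.001,-0.006,0,0,1,0.002,-0.012,0,0,1,0.003,-0.017,0,0,1,0.003,-0.018,0,0,1,0.003,-0.018,0,0,1,0.003,-0.018,0,0,1,0.003,-0.018,0,0,1,0.002,-0.014,0,0],
)

```text
time: 8.45
tcp_pos: [407.1, -64.2, 263.7]
tool_rot: [-0.08, 0.997, 0.0, -0.001]
ft_force: [-0.2, 1.1, -1.8]
opening: 0.23
grasp_force: 88.1
```

carry_out(
  motion=[1,0.001,-0.008,0,0,1,0.001,-0.004,0,1.5,1,0,0,0,3,1,0,0,0,4,1,0,0,0,4,1,0,0,0,3.8,1,0,0,0,2,1,0,0,0,0],
)

```text
time: 9.25
tcp_pos: [407.3, -74.7, 264.2]
tool_rot: [0.079, 0.997, 0.0, -0.0]
ft_force: [0.0, 0.5, -2.0]
opening: 0.228
grasp_force: 88.1
```

carry_out(
  motion=[1,-0.005,0,0,0,1,-0.01,0.001,0,0,1,-0.015,0.002,0,0,1,-0.015,0.002,0,0,1,-0.015,0.001,0,0,1,-0.014,0.001,0,0,1,-0.012,0.001,0,0,1,-0.009,0.001,0,0],
)

```text
time: 10.05
tcp_pos: [504.1, -81.2, 264.1]
tool_rot: [0.079, 0.997, 0.0, 0.0]
ft_force: [0.0, -0.2, -1.9]
opening: 0.231
grasp_force: 88.1
```

carry_out(
  motion=[1,-0.005,0,0,0,1,-0.002,0,0,0,1,0,0,0,0,1,0,0,0,0,1,0,0,0,0],
)

```text
time: 10.55
tcp_pos: [509.3, -82.2, 264.5]
tool_rot: [0.079, 0.997, 0.0, -0.0]
ft_force: [-0.4, 0.8, -1.9]
opening: 0.228
grasp_force: 88.1
```

Run:
```python
from h import *
S=manip.get_image("side")[:,:,::-1].copy(); T=manip.get_image("top")[:,:,::-1].copy(); s=manip.state()
print(s["tcp_pos"],s["tool_rot"],s["moment"],s["ft_force"])
x=Rn.from_quat(s["tool_rot"]).as_matrix()[:,0]; y=np.arctan2(-x[1],-x[0]); g=s["tcp_pos"]
j=(g[0]+62*np.cos(y),g[1]+62*np.sin(y),y); zb=g[2]-132.5
a=np.linspace(0,2*np.pi,60)
print("spout",place(j,[82,0,zb+94]))
for n,im in(("top",T),("side",S)):
    for X,c in((place(j,np.c_[25+49.4*np.cos(a),49.4*np.sin(a),0*a+zb+98]),(0,255,0)),(np.c_[652+37*np.cos(a),-104+37*np.sin(a),0*a+97],(0,0,255))):
        cv2.polylines(im,[proj(n,X).astype(int).reshape(-1,1,2)],False,c,1)
    cv2.circle(im,tuple(proj(n,place(j,[82,0,zb+94]))[0].astype(int)),2,(255,0,255),-1)
cv2.imwrite("pics/e.png",np.hstack([cv2.resize(T[140:350,200:410],(400,400)),cv2.resize(S[170:380,200:410],(400,400))]))
```

```text
[509.40467254 -82.18536369 264.5354113 ] [7.87708176e-02 9.96892747e-01 4.81190180e-05 8.14585283e-05] [ 0.04204998  0.18547574 -0.00121876] [-0.14332487 -0.58352326 -1.98029368]
spout [[ 651.61767792 -104.80086944  226.0354113 ]]
```

View pics/e.png

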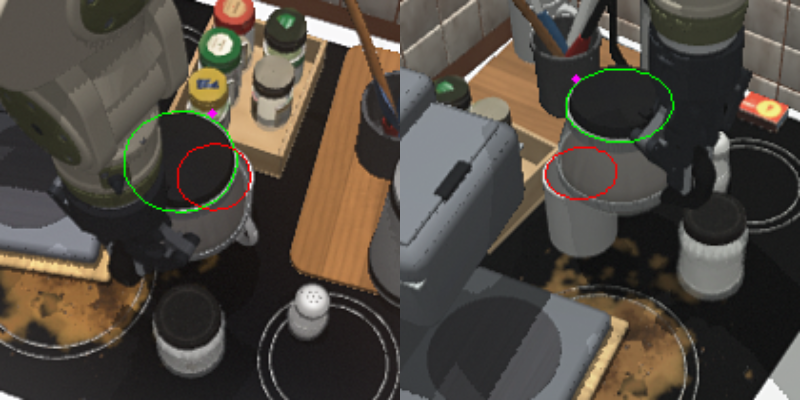

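The ring overlays fit the jug's rim in both views, so the jug is level. The lip is at (652,-105), over the mouth at (652,-104), and the underside is about 35 mm above the rim. The mug and its neighbours are unmoved.

```bash
python3 -c "
from station import manip
print(manip.sign_off())"
```

```text
the job is handed in; nothing more can be done
None
```

The job is handed in at about 11 s on the robot's clock: the jug is held level and still by its handle, by my measurements with its lip over the centre of the grey mug's mouth and its underside about 35 mm above the rim; the last pictures show nothing else moved.

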